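# Gauge a stage pad at the measuring station

### The arm

A 6-joint arm with a two-finger parallel gripper is mounted at the origin on the work surface. World frame = base frame: x ahead of the robot, y to its left, z up, the work surface at z = 0. Lengths are in m, angles in rad, forces in N, time in s.
With the tool pointing down it reaches from about 0.425 to 0.95 m from the base axis. Payload 3.5 kg.
Tool frame: the origin (TCP) lies midway between the tips of the shut fingers; the grasp point (between the pads) lies 19 mm behind it; y points along the fingers, x is the direction in which the jaws open and shut, and the axes are right-handed (so a half turn about y gives the same grasp; the last joint's range is limited). The gripper opens to 85 mm and grips with 20 to 120 N. Pads are 22 mm wide; open, the fingers measure 114 mm over their backs; the gripper's body (76 mm by 85 mm) begins 54 mm behind the grasp point. The pads swing forward as they close: fully open they stand 13 mm farther back than shut.
Start: joints at [-1.354, 0.286, 1.577, -0, 1.279, -0.15], TCP at [0.242, -0.63, 0.231] pointing down, gripper open.
Joint ranges: [-2.77, 2.77], [-0.9, 2.22], [0.21, 2.48], [-1.53, 4.67], [0.24, 2.81], [-2.84, 2.84]. Speed limits (rad/s): [2.79, 2.79, 3.14, 3.14, 3.14, 3.14].

### API

Orientations are given as a unit quaternion [x, y, z, w].
In Python, from plant import ctrl, viewer gives the robot as it stands.
- The arm moves only by the tool step_arm, never from a script. Its argument "rows" is a list of rows, each a list of 3 entries, a list of its own where there are three numbers: the turn, a rotation vector about the tool's x, y, z in degrees, then the shift along the tool's x, y, z in mm, then the closure, from 0 (fully open) to 1 (shut). A call has 1 to 10 rows; each row is the pose to reach, as a shift and turn from the pose commanded when the call began, along the tool's axes at that moment; what a row does not reach only later rows make up. A row lasts 1/12 s, in which the tool goes at most 41.7 mm and 7.16 degrees, less where a joint would pass 70% of its speed; a pose out of reach is approached as far as the arm can. A call with a gripper value outside its range is refused whole. The fingers move at their own pace and stop on an object; "newtons" is the grip in N (left out, the last holds). Time passes only in rows, so rows that repeat a pose let the fingers close. It gives the time, the measured TCP pose, the force and the opening at its end, in the units of the state.
- ctrl.get_state(): the state, without advancing time (a new reading comes with each control period).
- viewer.read_camera(name): name is "side" or "top" or "wrist"; returns (picture, depth): 480x640x3 uint8, red, green, blue; 480x640 float32, m along the optical axis (not along the pixel's ray), 0 where there is no reading.
- viewer.calibration(name): a dict with "K" (3x3 intrinsics, pixels), "R" (3x3) and "t" (3): a world point X has camera coordinates R X + t. Camera axes: x right, y down, z forward; pixel columns grow to the right and rows downward; lengths in m; the calibration is good to about 2 mm. A picture is of the moment at which its call begins: read the wrist's pose just before it. calibration takes no time and is no camera call; for the wrist camera it gives the pose at the moment of the call.
- ctrl.sign_off(): hands the job in, once; it reports no verdict.
The state is a dict: "time": time; "qpos": joint angles; "dq": joint speeds; "joint_efforts": joint torques, N m; "eef_pos": TCP position; "tcp_rot": TCP orientation; "contact_force": force on the tool from outside, world axes, zero at the start; "wrist_torque": the same for the moment, N m; "opening": opening from 0.0 (shut) to 1.0 (fully open).
Only numpy, scipy, OpenCV 4.12 (cv2) and the standard library are available. Lean on these libraries where they do the work, as an engineer would, in place of code of your own. Each camera call takes 0.05 s, during which the arm holds its last target.

### The job

First slide the carrier with the black microscope stage along its rail until it clicks into the detent at the measuring station. Then take the plunger gauge out of its stand and, holding it upright, press its tip gently on the middle of the stage's one round pad until the plunger is about half-way in, never bottoming it. Finish while still holding the gauge there like that, with the carrier still in its detent and the other things on the bench left alone.

Things in the scene. Friction and masses are not known exactly. Their poses are not given: they have to be found in the camera images.
- rail: fixed slide rail on an aluminium base plate, 500 mm long along its y axis, base 170 mm wide (x from -50 to +120 mm), 12 mm thick. Origin at the underside, midway along the rail bar; rail bar top 30 mm above the bench. An end stop block (its top 42 mm above the bench) stands at each end. A dark steel detent block (40 x 30 mm, top 58 mm above the bench) stands beside the rail on its +x side, at the measuring station
- carrier (a joint): travel of the carrier along the rail's +y axis (m), 0 to 0.235 (end stop). The measuring station's detent is at 0.200; a sprung roller in the detent block clicks between two small ridges on the carrier's +x edge, and pulls the carrier in over the last few mm. Sliding takes about 1 N, passing a ridge of the detent some 5 N. The carrier starts short of the station, between 0 and 0.08
- station (a point): point on the rail's centre line at the top of the rail bar, level with the detent block: the carrier's middle is here when it is in the detent
- post_top (a point): centre of the top face of the carrier's upright steel push post, 14 mm in diameter, 50 mm tall above the stage plate; axes as the rail's. The post stands on the middle of the stage's -y edge, 43 mm behind the carrier's middle. The black stage plate is 110 x 110 mm, its top is 57 mm above the bench, with a 44 mm round opening in the middle; it moves with the carrier
- spot (a point): centre of the top face of the stage's only round pad (aluminium, 16 mm in diameter, 4 mm high, top 61 mm above the bench), on the stage corner nearest the robot and farthest from the post (38 mm to -x and 36 mm to +y of the carrier's middle; axes as the rail's). The other three corner pads are square, 15 mm. It moves with the carrier
- stand: fixed aluminium block, 76 x 70 x 60 mm high, with a 22 mm round hole 55 mm deep in the middle of its top, in which the gauge's nose and plunger hang. Origin at the centre of its underside
- gauge_mid (a point): centre of the gauge's grey housing, a loose upright block 26 mm (its x) by 34 mm (its y) by 74 mm high (its z, pointing up), 0.16 kg or so; dark display on its top. Grasp it across the 26 mm. Below the housing is a steel nose, 18 mm in diameter and 12 mm long, then the plunger. At the start the housing's underside rests on the stand's top, so this point is 97 mm above the bench; lift it more than 50 mm to clear the hole
- tip (a point): lowest point of the gauge's plunger, a steel spindle 8 mm in diameter with a round end, on the gauge's z axis, 81 mm below gauge_mid when the plunger is out and less by the amount it is pushed in; hidden in the hole at the start
- plunger (a joint): how far the plunger is pushed into the gauge (m): 0 out, 0.012 bottomed; half-way is 0.006. Its spring takes about 0.5 N to start and 0.45 N more per mm, so some 3 N half-way in
- tape: bystander: roll of tape lying flat, 90 mm in diameter, 24 mm high
- eyepiece_mid (a point): bystander: middle of a loose black eyepiece standing on end, 34 mm in diameter, 60 mm high
- objective_mid (a point): bystander: middle of a loose steel objective standing on end, 30 mm in diameter, 42 mm high
- knob_mid (a point): bystander: middle of a loose black focus knob, 44 mm in diameter, 28 mm high
- screwdriver: bystander: screwdriver lying on the bench
- brush: bystander: brush lying on the bench
Mind the look-alikes: they are no part of the job. Several things look just like the stand: the one meant starts farthest to the robot's right.

How it is judged:
By the outcome, as a careful person would: the job done as asked, in the order asked, and still so for the second after the job is handed in, while the arm keeps its last pose, push and grip.
It also fails if it takes over 61 s, if anything falls off the work surface, if the arm or the gripper's body presses on something with over 40 N, if the wrist force passes 120 N, or if a joint passes its speed limit or range.

## Working session

There is one attempt and no reset: what is moved stays moved. The work goes in short steps, Python scripts to look and compute and a tool call to move; the robot and the scene stay as the last step left them, time stands still between calls to the robot, and variables do not carry over. Pictures are saved under pics/ and viewed, and the job is handed in when it is done.

Besides the shell and the picture viewer there is one more tool, called as name(argument=value, ...), one argument or row to a line, values as JSON. step_arm: Moves the arm, as the interface text tells. Its arguments: {"type":"object","properties":{"rows":{"type":"array"},"newtons":{"type":"number"}},"required":["rows"]}

```bash
mkdir -p pics; cat > h.py <<'E'
import numpy as np, cv2
from scipy.spatial.transform import Rotation as Rn
from plant import ctrl, viewer
def snap(n,f):
    c=viewer.calibration(n); p,d=viewer.read_camera(n)
    cv2.imwrite(f'pics/{f}.png',p[:,:,::-1]); np.savez(f'pics/{f}.npz',p=p,d=d,K=c['K'],R=c['R'],t=c['t'])
    return p,d,c
def load(f): 
    return np.load(f'pics/{f}.npz')
def ray(c,u,v,z):
    K,R,t=[np.array(c[k]) for k in 'KRt']
    o=-R.T@t; d=R.T@np.linalg.inv(K)@np.array([u,v,1.])
    return o+d*(z-o[2])/d[2]
def proj(c,X):
    K,R,t=[np.array(c[k]) for k in 'KRt']
    q=K@(R@np.array(X)+t); return q[:2]/q[2]
def cloud(c,d):
    K,R,t=[np.array(c[k]) for k in 'KRt']
    v,u=np.mgrid[:480,:640]; P=np.stack([u,v,np.ones_like(u)],-1)@np.linalg.inv(K).T*d[...,None]
    return (P-t)@R
E
python3 - <<'E'
from h import *
s=ctrl.get_state(); print(s)
for n in ['side','top','wrist']:
    p,d,c=snap(n,n+'0'); print(n,c)
E
```

```text
{'time': 0.0, 'qpos': array([-1.35397837e+00,  2.87183642e-01,  1.57818118e+00,  1.83004561e-06,
        1.27860882e+00, -1.49989994e-01]), 'dq': array([ 4.60445564e-04, -4.58620593e-05, -1.17763144e-03,  1.22214592e-03,
        1.50303568e-03,  6.52791640e-04]), 'joint_efforts': array([-2.64784605e-03, -4.05988955e+01, -2.92624587e+01, -1.49307903e-04,
        5.97329563e-03, -2.83448998e-06]), 'eef_pos': array([ 0.24197088, -0.62943084,  0.22993294]), 'tcp_rot': array([-0.58222705,  0.40103978, -0.39981103,  0.58337801]), 'contact_force': array([-0.08359501, -0.03744083, -0.57892675]), 'wrist_torque': array([ 0.04034027, -0.00877795,  0.02230939]), 'opening': 1.0012590635863878}
side {'K': array([[470.60353484,   0.        , 326.92759544],
       [  0.        , 470.60353484, 235.59847613],
       [  0.        ,   0.        ,   1.        ]]), 'R': array([[ 0.95698152, -0.28949257,  0.01950419],
       [-0.13733051, -0.51113987, -0.84845528],
       [ 0.25559087,  0.80927751, -0.52890757]]), 't': array([-0.53690349,  0.16999338,  0.87991716])}
top {'K': array([[468.98252689,   0.        , 313.12263397],
       [  0.        , 468.98252689, 236.40208368],
       [  0.        ,   0.        ,   1.        ]]), 'R': array([[-0.01799024, -0.99975078, -0.0132184 ],
       [-0.99566756,  0.01911991, -0.09099752],
       [ 0.09122758,  0.01152406, -0.99576339]]), 't': array([0.02525498, 0.59826995, 1.08745598])}
wrist {'K': array([[351.71771803,   0.        , 322.07111315],
       [  0.        , 351.71771803, 242.57314641],
       [  0.        ,   0.        ,   1.        ]]), 'R': array([[ 0.35862496, -0.93348058, -0.00146411],
       [-0.88306388, -0.3397635 ,  0.32366487],
       [-0.30263232, -0.1147814 , -0.94617065]]), 't': array([-0.67369898, -0.04270903,  0.38159156])}
```

View pics/top0.png

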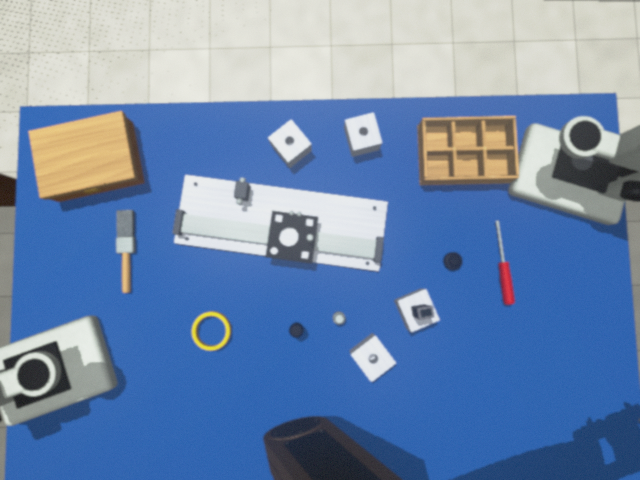

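View pics/side0.png

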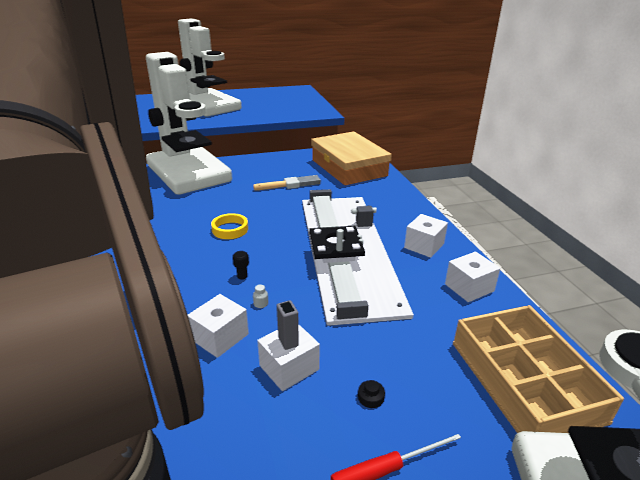

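View pics/wrist0.png

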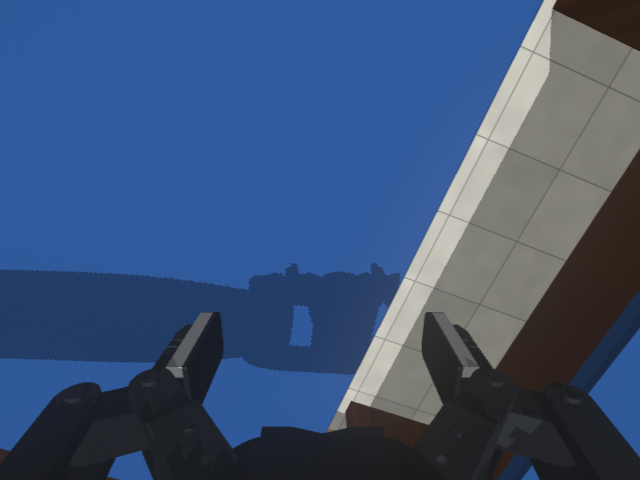

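The candidates for the gauge's stand in the top view are the white blocks at (290,142), (363,133), (373,358) and (418,311). (418,311) is farthest right and holds the grey gauge. The carrier is at (292,237), with the detent block at (242,190). I'll check these in close crops.

```bash
python3 - <<'E'
from h import *
p=load('top0')['p'][:,:,::-1]
a=cv2.resize(p[165:280,165:395],None,fx=3.4,fy=3.4,interpolation=2)
cv2.imwrite('pics/c1.png',a)
b=cv2.resize(p[280:390,335:455],None,fx=4,fy=4,interpolation=2)
s=load('side0')['p'][:,:,::-1]
e=cv2.resize(s[180:330,290:420],None,fx=3,fy=3,interpolation=2)
h=max(b.shape[0],e.shape[0]); o=np.zeros((h,b.shape[1]+e.shape[1],3),np.uint8); o[:b.shape[0],:b.shape[1]]=b;o[:e.shape[0],b.shape[1]:]=e
cv2.imwrite('pics/c2.png',o[:600,:])
print(o.shape)
E
```

```text
(450, 870, 3)
```

View pics/c1.png

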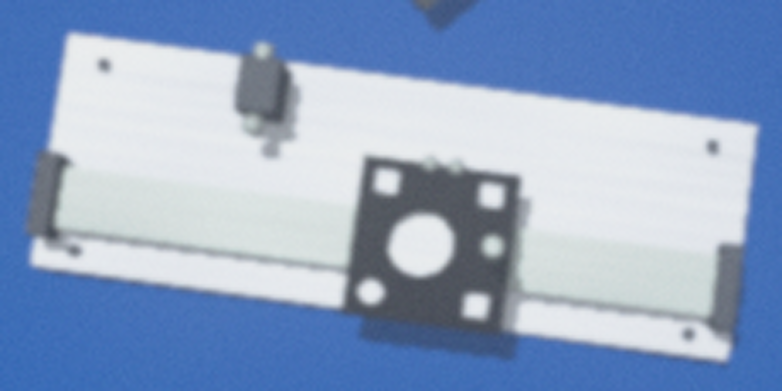

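View pics/c2.png

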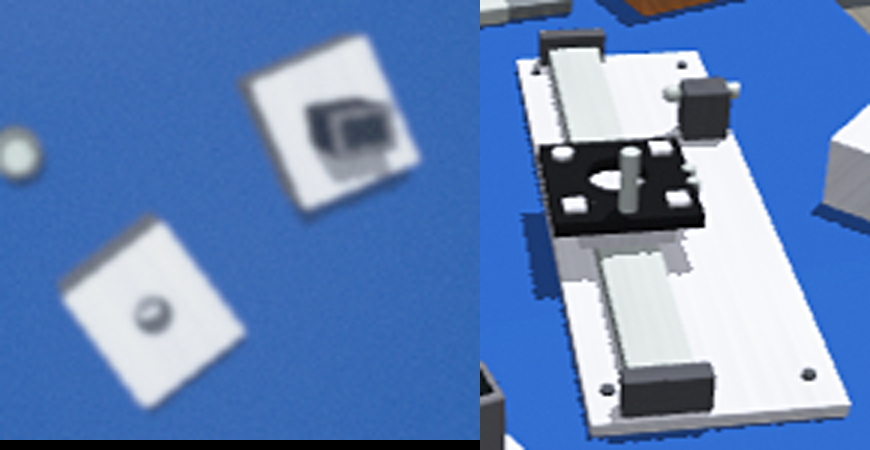

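The crops show the carrier with its push post on its right (-y) side at crop (492,245) and its round pad at lower left (370,291). The gauge sits in the right-hand stand.

```bash
cat > m.py <<'E'
from h import *
L=load('top0'); P=cloud(L,L['d']); p=L['p'].astype(int); hsv=cv2.cvtColor(L['p'],cv2.COLOR_RGB2HSV)
u=lambda x,y:(165+(x+.5)/3.4-.5,165+(y+.5)/3.4-.5)
C=[ray(L,*u(*q),.012) for q in [(67,33),(758,124),(729,360),(32,266)]]
for c in C: print('corner',c.round(4))
yd=(C[0]-C[1])[:2]+(C[3]-C[2])[:2]; print('len',np.linalg.norm(C[0]-C[1]),np.linalg.norm(C[3]-C[2]),np.linalg.norm(C[0]-C[3]))
yd/=np.linalg.norm(yd); xd=np.array([yd[1],-yd[0]]); print('yaw y dir',np.degrees(np.arctan2(yd[1],yd[0])),xd)
cen=np.mean(C,0)[:2]-.035*xd; print('rail origin',cen)
rel=lambda X:((X[:2]-cen)@xd,(X[:2]-cen)@yd)
for n,q,z in [('spot',(370,291),.061),('hole',(421,245),.057),('post',(492,245),.107),('detblk',(262,85),.058)]:
    X=ray(L,*u(*q),z); print(n,X[:2].round(4),np.round(rel(X),4))
# gauge in side/top by depth
for f in ['top0','side0']:
    M=load(f); Q=cloud(M,M['d']); h=cv2.cvtColor(M['p'],cv2.COLOR_RGB2HSV)
    m=(M['d']>0)&(Q[...,2]>.126)&(Q[...,2]<.142)&(abs(Q[...,0]-.43)<.12)&(abs(Q[...,1]+.22)<.12)
    pts=Q[m]; print(f,m.sum(),np.median(pts,0).round(4), pts.min(0),pts.max(0))
    if m.sum()>5:
        r=cv2.minAreaRect((pts[:,:2]*1000).astype(np.float32)); print(r)
    m2=(M['d']>0)&(abs(Q[...,2]-.06)<.003)&(abs(Q[...,0]-.43)<.12)&(abs(Q[...,1]+.22)<.12)&(h[...,1]<60)
    mm=cv2.connectedComponentsWithStats(m2.astype(np.uint8))
    for i in range(1,mm[0]):
        if mm[2][i,4]>100:
            r=cv2.minAreaRect((Q[mm[1]==i][:,:2]*1000).astype(np.float32)); print('stand',mm[2][i],r)
E
python3 m.py
```

```text
corner [0.7587 0.3269 0.012 ]
corner [ 0.6824 -0.1676  0.012 ]
corner [ 0.5151 -0.1418  0.012 ]
corner [0.5908 0.3506 0.012 ]
len 0.500290891585827 0.49821669163445353 0.16956078144532508
yaw y dir 81.2482831838384 [ 0.98835695 -0.152153  ]
rail origin [0.60214911 0.09736404]
spot [0.5653 0.1056] [-0.0376  0.0025]
hole [0.5963 0.0709] [-0.0017 -0.0271]
post [0.5908 0.0215] [ 0.0004 -0.0767]
detblk [0.7088 0.1787] [0.093  0.0967]
top0 200 [ 0.4239 -0.2221  0.1325] [ 0.40906038 -0.23996421  0.12694272] [ 0.43643929 -0.2045304   0.13970505]
((423.0061340332031, -222.29197692871094), (26.33912467956543, 33.94718551635742), 7.092418193817139)
stand [398 289  41  43 584] ((423.1358642578125, -222.129638671875), (76.175048828125, 69.48867797851562), 22.206003189086914)
stand [366 336  28  26 332] ((338.9030456542969, -130.7845001220703), (60.74053192138672, 55.74016189575195), 89.15625)
side0 299 [ 0.4235 -0.2288  0.1338] [ 0.40981821 -0.2430138   0.12601511] [ 0.43823168 -0.20558944  0.13644787]
((424.1624450683594, -224.03195190429688), (25.39098358154297, 35.56159973144531), 7.7127885818481445)
stand [211 303  35  30 518] ((326.1789855957031, -125.10541534423828), (75.1568374633789, 52.129356384277344), 35.294795989990234)
stand [ 258  325   61   42 1042] ((425.0416259765625, -223.41671752929688), (78.51775360107422, 71.89955139160156), 21.889036178588867)
```

```bash
cat >> h.py <<'E'
def plan(pos,jaw_deg=None):
    s=ctrl.get_state(); R=Rn.from_quat(s['tcp_rot']); M=R.as_matrix()
    print('t',s['time'],'tcp',s['eef_pos'].round(4),'q',s['qpos'].round(3),'jaw deg',np.degrees(np.arctan2(M[1,0],M[0,0])).round(2),'F',s['contact_force'].round(2),'open',round(s['opening'],3))
    print('tool y',M[:,1].round(4))
    j=np.degrees(np.arctan2(M[1,0],M[0,0])) if jaw_deg is None else jaw_deg
    a=np.radians(j); x=np.array([np.cos(a),np.sin(a),0]); y=np.array([0,0,-1.]); T=np.stack([x,y,np.cross(x,y)],1)
    print('shift mm',(M.T@(np.array(pos)-s['eef_pos'])*1000).round(1),'turn deg',np.degrees(Rn.from_matrix(M.T@T).as_rotvec()).round(2))
E
python3 - <<'E'
from h import *
plan([.5908,.0215,.2],81.2)
plan([.5908,.0215,.2],81.2-180)
E
```

```text
t 0.15 tcp [ 0.242  -0.6296  0.2303] q [-1.354  0.287  1.578 -0.     1.279 -0.15 ] jaw deg -68.98 F [ 0.05 -0.63  0.13] open 1.003
tool y [-4.0e-04  1.8e-03 -1.0e+00]
shift mm [-482.6   31.3  559.1] turn deg [-1.4000e-01 -1.5018e+02 -2.0000e-02]
t 0.15 tcp [ 0.242  -0.6296  0.2303] q [-1.354  0.287  1.578 -0.     1.279 -0.15 ] jaw deg -68.98 F [ 0.05 -0.63  0.13] open 1.003
tool y [-4.0e-04  1.8e-03 -1.0e+00]
shift mm [-482.6   31.3  559.1] turn deg [ 1.000e-02  2.982e+01 -1.000e-01]
```

step_arm(
  rows=[
    [[0, 15, 0], [-240, 15, 280], 0.65],
    [[0, 15, 0], [-240, 15, 280], 0.65],
    [[0, 15, 0], [-240, 15, 280], 0.65],
    [[0, 15, 0], [-240, 15, 280], 0.65],
    [[0, 15, 0], [-240, 15, 280], 0.65],
    [[0, 15, 0], [-240, 15, 280], 0.65],
    [[0, 15, 0], [-240, 15, 280], 0.65],
    [[0, 15, 0], [-240, 15, 280], 0.65],
    [[0, 15, 0], [-240, 15, 280], 0.65],
    [[0, 15, 0], [-240, 15, 280], 0.65],
  ],
)

```text
time: 0.98
eef_pos: [0.4191, -0.3001, 0.2155]
tcp_rot: [-0.526, 0.472, -0.471, 0.528]
contact_force: [-0.1, -0.7, -0.4]
opening: 0.347
```

```bash
python3 - <<'E'
from h import *
plan([.5908,.0215,.21],81.2-180)
E
```

```text
t 0.9833 tcp [ 0.4191 -0.3001  0.2155] q [-0.82  -0.054  1.979  0.002  1.219  0.64 ] jaw deg -83.66 F [-0.14 -0.68 -0.4 ] open 0.347
tool y [ 1.0e-04  3.3e-03 -1.0e+00]
shift mm [-300.6    6.6  206.1] turn deg [ 0.   15.14 -0.19]
```

step_arm(
  rows=[
    [[0, 15.2, 0], [-300, 6, 206], 0.65],
    [[0, 15.2, 0], [-300, 6, 206], 0.65],
    [[0, 15.2, 0], [-300, 6, 206], 0.65],
    [[0, 15.2, 0], [-300, 6, 206], 0.65],
    [[0, 15.2, 0], [-300, 6, 206], 0.65],
    [[0, 15.2, 0], [-300, 6, 206], 0.65],
    [[0, 15.2, 0], [-300, 6, 206], 0.65],
    [[0, 15.2, 0], [-300, 6, 206], 0.65],
    [[0, 15.2, 0], [-300, 6, 206], 0.65],
    [[0, 15.2, 0], [-300, 6, 206], 0.65],
  ],
)

```text
time: 1.82
eef_pos: [0.5926, 0.0195, 0.21]
tcp_rot: [-0.459, 0.538, -0.537, 0.461]
contact_force: [0.1, -0.3, 1.0]
opening: 0.351
```

```bash
python3 - <<'E'
from h import *
plan([.5908,.0215,.09],81.2-180)
p,d,c=snap('wrist','w1')
E
```

```text
t 1.8167 tcp [0.5926 0.0195 0.21  ] q [-0.139  0.125  1.805  0.003  1.211  1.586] jaw deg -98.87 F [ 0.08 -0.32  1.  ] open 0.351
tool y [ 0.001   0.0023 -1.    ]
shift mm [ -1.4 120.   -2.2] turn deg [-0.03 -0.07 -0.14]
```

View pics/w1.png

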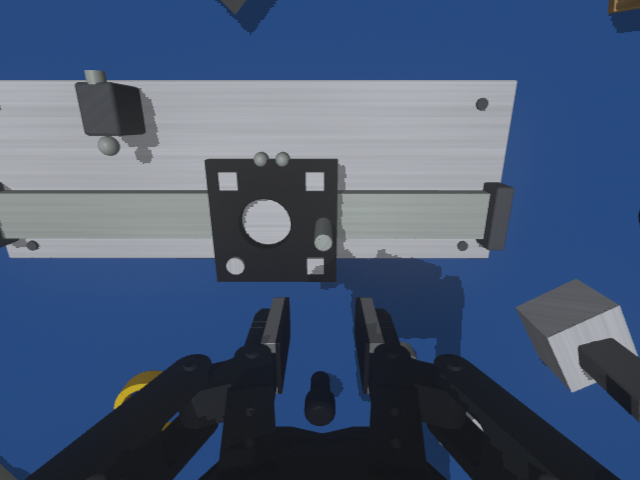

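The wrist view shows the post top at (323,242), the round pad at (235,266), the ridges at (261,159) and (282,159), and the roller at (108,146).

```bash
cat > w.py <<'E'
from h import *
import sys
L=load('w1'); P=cloud(L,L['d'])
cen=np.array([.60215,.09736]); yd=np.array([.152153,.98835695]); xd=np.array([yd[1],-yd[0]])
for n,uv,z in [('post',(323,242),.107),('spot',(235,266),.061),('hole',(266.5,221),.052),('ridge1',(261,159),.05),('ridge2',(282,159),.05),('roller',(108,146),.05)]:
    X=ray(L,*uv,z); q=P[int(uv[1]),int(uv[0])]; print(n,X.round(4),'rel',((X[:2]-cen)@xd).round(4),((X[:2]-cen)@yd).round(4),'depthpt',q.round(4))
a=[ray(L,*uv,.012) for uv in [(12,258),(490,258),(516,81)]]
v=a[0]-a[1]; print('edge yaw',np.degrees(np.arctan2(v[1],v[0])), a)
Z=P[...,2]; m=(abs(Z-.058)<.0025)&(L['d']>0); n,l,s,_=cv2.connectedComponentsWithStats(m.astype(np.uint8))
for i in range(1,n):
    if s[i,4]>150: 
        r=cv2.minAreaRect((P[l==i][:,:2]*1000).astype(np.float32)); X=np.array(r[0])/1e3; print(s[i],r,((X-cen)@xd).round(4),((X-cen)@yd).round(4))
E
python3 w.py
```

```text
post [0.5915 0.0192 0.107 ] rel 0.0014 -0.0788 depthpt [0.5919 0.0192 0.1079]
spot [0.5657 0.1035 0.061 ] rel -0.037 0.0005 depthpt [0.566  0.1032 0.0617]
hole [0.6003 0.0687 0.052 ] rel 0.0025 -0.0286 depthpt [0.5987 0.0705 0.0452]
ridge1 [0.6536 0.0626 0.05  ] rel 0.0561 -0.0265 depthpt [0.6543 0.0606 0.0609]
ridge2 [0.6509 0.0451 0.05  ] rel 0.0561 -0.0443 depthpt [0.6517 0.0438 0.0601]
roller [0.6837 0.1867 0.05  ] rel 0.067 0.1007 depthpt [0.6834 0.1813 0.0592]
edge yaw 81.18409964431875 [array([0.59204111, 0.34798015, 0.012     ]), array([ 0.51559047, -0.14495603,  0.012     ]), array([ 0.68237209, -0.16801452,  0.012     ])]
[  75   70   48   66 2214] ((715.6411743164062, 178.80508422851562), (30.43501853942871, 47.985679626464844), 80.06180572509766) 0.0998 0.0978
[ 98 137  19  18 245] ((683.9392700195312, 183.5607452392578), (13.770445823669434, 13.49337387084961), 80.6515121459961) 0.0677 0.0976
[  205   152   133   130 11811] ((600.943603515625, 61.21284484863281), (110.45120239257812, 116.30262756347656), 80.98410034179688) 0.0043 -0.0359
[544 302  75  90 518] ((425.0795593261719, -223.64865112304688), (77.61663818359375, 70.23160552978516), 21.50628089904785) -0.1262 -0.3442
[305 400  31  26 328] ((385.5924987792969, 54.489585876464844), (32.22332000732422, 30.41729164123535), 83.32044982910156) -0.2075 -0.0753
```

step_arm(
  rows=[
    [[0, 0, 0], [-0.5, 40, -1], 0.65],
    [[0, 0, 0], [-0.5, 80, -1], 0.65],
    [[0, 0, 0], [-0.5, 110, -1], 0.65],
    [[0, 0, 0], [-0.5, 127, -1], 0.65],
    [[0, 0, 0], [-0.5, 127, -1], 0.65],
    [[0, 0, 0], [-0.5, 127, -1], 0.65],
  ],
  newtons=20,
)

```text
time: 2.37
eef_pos: [0.589, 0.014, 0.0823]
tcp_rot: [-0.459, 0.539, -0.538, 0.457]
contact_force: [-0.6, 0.5, 0.6]
opening: 0.35
```

step_arm(
  rows=[
    [[0, 0, 0], [0, 0, 0], 0.9],
    [[0, 0, 0], [0, 0, 0], 0.9],
    [[0, 0, 0], [0, 0, 0], 0.9],
    [[0, 0, 0], [0, 0, 0], 0.9],
    [[0, 0, 0], [0, 0, 0], 0.9],
  ],
)

```text
time: 2.78
eef_pos: [0.5912, 0.0146, 0.0854]
tcp_rot: [0.458, -0.537, 0.539, -0.459]
contact_force: [-0.2, -0.3, 4.3]
opening: 0.15
```

```bash
python3 - <<'E'
from h import *
p,d,c=snap('wrist','w2')
yd=np.array([.152153,.98835695])
X=ctrl.get_state()['eef_pos']; X[:2]+=yd*.133
plan(X,81.2-180)
E
```

```text
t 2.8333 tcp [0.5912 0.0147 0.0854] q [-0.146  0.265  1.891 -0.     0.983  1.585] jaw deg -99.18 F [-0.37 -1.28  6.47] open 0.154
tool y [ 3.4e-03 -7.0e-04 -1.0e+00]
shift mm [-133.   -0.   -1.] turn deg [-0.2  -0.38  0.01]
```

View pics/w2.png

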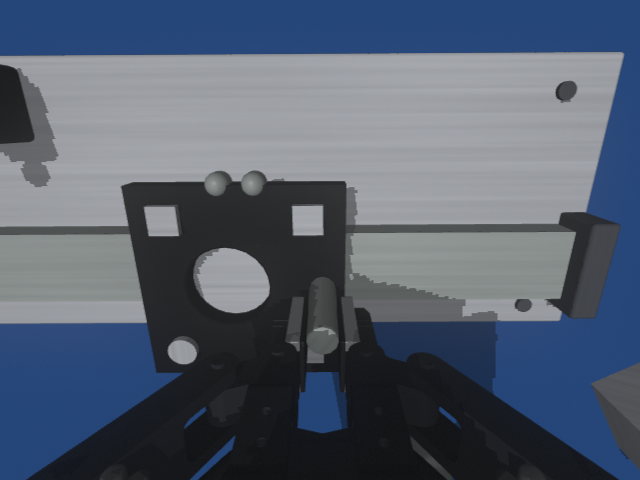

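```bash
python3 - <<'E'
from h import *
cen=np.array([.60215,.09736]); yd=np.array([.152153,.98835695]); xd=np.array([yd[1],-yd[0]])
L=load('w2')
for n,uv,z in [('post',(322,340),.107),('spot',(183,351),.061),('r1',(217,183),.057),('r2',(254,183),.057)]:
    X=ray(L,*uv,z); print(n,X.round(4),'rel',((X[:2]-cen)@xd).round(4),((X[:2]-cen)@yd).round(4))
for i in range(2):
    s=ctrl.get_state(); print(s['eef_pos'],s['contact_force'])
p,d,c=snap('top','t1')
a=cv2.resize(p[165:280,165:395,::-1],None,fx=3.4,fy=3.4,interpolation=2); cv2.imwrite('pics/c3.png',a)
s=ctrl.get_state(); print(s['eef_pos'],s['contact_force'])
E
```

```text
post [0.5905 0.0148 0.107 ] rel 0.001 -0.0834
spot [0.565  0.0984 0.061 ] rel -0.0368 -0.0046
r1 [0.6536 0.0567 0.057 ] rel 0.057 -0.0324
r2 [0.6507 0.0388 0.057 ] rel 0.0569 -0.0505
[0.59123387 0.01471648 0.08537418] [-0.3697096  -1.2830567   6.47393288]
[0.59123387 0.01471648 0.08537418] [-0.3697096  -1.2830567   6.47393288]
[0.59124096 0.01474253 0.0853521 ] [-0.46585706 -1.11146767  5.66576823]
```

View pics/c3.png

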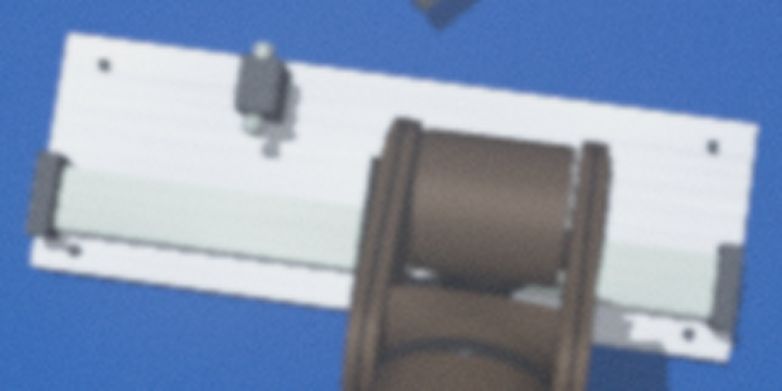

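step_arm(
  rows=[
    [[0, 0.4, 0], [-13, 0, 0], 0.9],
    [[0, 0.4, 0], [-26, 0, 0], 0.9],
    [[0, 0.4, 0], [-39, 0, 0], 0.9],
    [[0, 0.4, 0], [-52, 0, 0], 0.9],
    [[0, 0.4, 0], [-65, 0, 0], 0.9],
    [[0, 0.4, 0], [-78, 0, 0], 0.9],
    [[0, 0.4, 0], [-91, 0, 0], 0.9],
    [[0, 0.4, 0], [-104, 0, 0], 0.9],
    [[0, 0.4, 0], [-112, 0, 0], 0.9],
    [[0, 0.4, 0], [-112, 0, 0], 0.9],
  ],
)

```text
time: 3.72
eef_pos: [0.6089, 0.1276, 0.0854]
tcp_rot: [0.456, -0.539, 0.54, -0.458]
contact_force: [-1.3, 1.3, 6.3]
opening: 0.149
```

```bash
cat > w3.py <<'E'
from h import *
import sys
p,d,c=snap('wrist',sys.argv[1]); L=load(sys.argv[1])
s=ctrl.get_state(); cen=np.array([.60215,.09736]); yd=np.array([.152153,.98835695]); xd=np.array([yd[1],-yd[0]])
print('tcp rel',((s['eef_pos'][:2]-cen)@xd).round(4),((s['eef_pos'][:2]-cen)@yd).round(4))
plan(s['eef_pos'],81.2-180)
E
python3 w3.py w3
```

```text
tcp rel 0.0021 0.0303
t 3.7667 tcp [0.6088 0.127  0.0854] q [4.200e-02 3.250e-01 1.814e+00 1.000e-03 1.000e+00 1.778e+00] jaw deg -99.49 F [-1.64  1.15  6.71] open 0.147
tool y [ 2.5e-03  9.0e-04 -1.0e+00]
shift mm [0. 0. 0.] turn deg [-0.13 -0.69 -0.07]
```

View pics/w3.png

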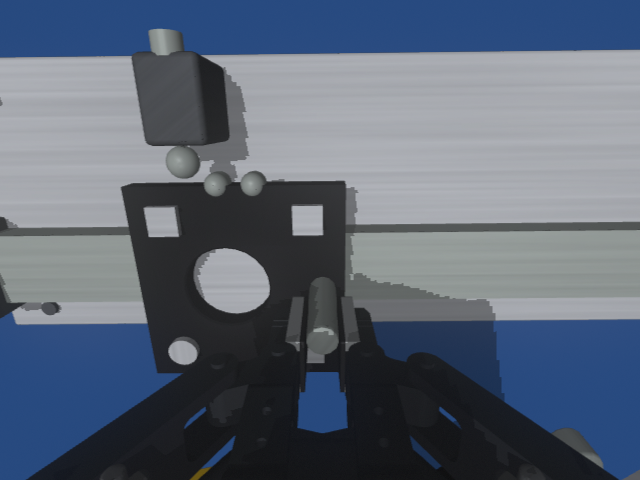

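step_arm(
  rows=[
    [[0, -0.7, 0], [-5, 0, -0.5], 0.9],
    [[0, -0.7, 0], [-10, 0, -0.5], 0.9],
    [[0, -0.7, 0], [-13, 0, -0.5], 0.9],
    [[0, -0.7, 0], [-16, 0, -0.5], 0.9],
    [[0, -0.7, 0], [-19, 0, -0.5], 0.9],
    [[0, -0.7, 0], [-22, 0, -0.5], 0.9],
    [[0, -0.7, 0], [-24, 0, -0.5], 0.9],
    [[0, -0.7, 0], [-26, 0, -0.5], 0.9],
    [[0, -0.7, 0], [-26, 0, -0.5], 0.9],
  ],
)

```text
time: 4.52
eef_pos: [0.6127, 0.1522, 0.0854]
tcp_rot: [0.459, -0.537, 0.537, -0.461]
contact_force: [-1.1, 0.8, 6.3]
opening: 0.152
```

```bash
python3 w3.py w4
```

```text
tcp rel 0.0021 0.0557
t 4.5667 tcp [0.6127 0.1521 0.0853] q [8.200e-02 3.430e-01 1.790e+00 1.000e-03 1.006e+00 1.808e+00] jaw deg -98.87 F [-1.21  0.79  5.82] open 0.152
tool y [ 0.0026  0.0011 -1.    ]
shift mm [0. 0. 0.] turn deg [-0.14 -0.07 -0.08]
```

View pics/w4.png

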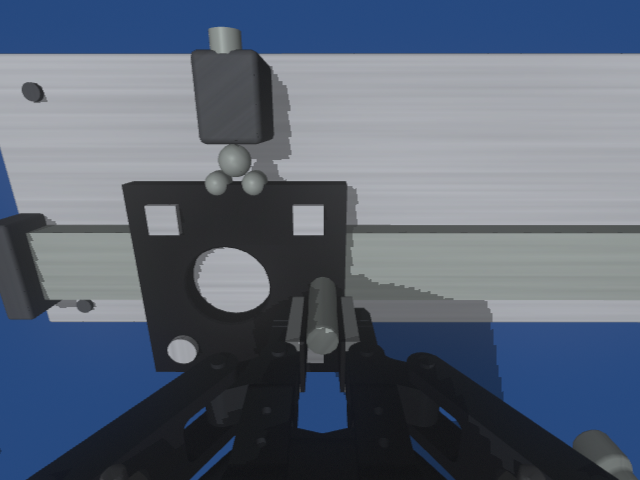

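The roller at (234,160) sits between the ridges at (217,183) and (254,183). I'll release, rise and look again.

step_arm(
  rows=[
    [[0, 0, 0], [0, 0, 0], 0.65],
    [[0, 0, 0], [0, 0, 0], 0.65],
    [[0, 0, 0], [0, 0, 0], 0.65],
    [[0, 0, 0], [0, 0, 0], 0.65],
    [[0, 0, 0], [0, -20, 0], 0.65],
    [[0, 0, 0], [0, -60, 0], 0.65],
    [[0, 0, 0], [0, -100, 0], 0.65],
    [[0, 0, 0], [0, -130, 0], 0.65],
    [[0, 0, 0], [0, -130, 0], 0.65],
    [[0, 0, 0], [0, -130, 0], 0.65],
  ],
)

```text
time: 5.4
eef_pos: [0.6131, 0.1513, 0.2164]
tcp_rot: [0.458, -0.536, 0.538, -0.461]
contact_force: [-0.7, -0.4, -1.5]
opening: 0.35
```

```bash
python3 w3.py w5; python3 -c "
from h import *
plan([.4238,-.2225,.22],7.2)
snap('side','s1')"
```

```text
tcp rel 0.0012 0.0547
t 5.45 tcp [0.6117 0.1512 0.2137] q [0.081 0.203 1.71  0.    1.228 1.807] jaw deg -98.89 F [-0.71 -0.73 -0.98] open 0.351
tool y [ 9.e-04  1.e-04 -1.e+00]
shift mm [0. 0. 0.] turn deg [-0.05 -0.09 -0.01]
t 5.45 tcp [0.6117 0.1512 0.2137] q [0.081 0.203 1.71  0.    1.228 1.807] jaw deg -98.89 F [-0.71 -0.73 -0.98] open 0.351
tool y [ 9.e-04  1.e-04 -1.e+00]
shift mm [ 398.2   -6.5 -127.9] turn deg [-5.0000e-02 -1.0609e+02  4.0000e-02]
```

View pics/w5.png

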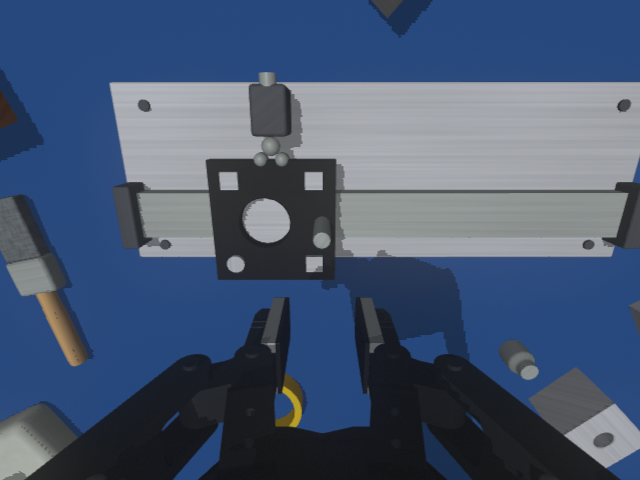

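step_arm(
  rows=[
    [[0, -55, 0], [200, -10, -64], 0.4],
    [[0, -55, 0], [200, -10, -64], 0.4],
    [[0, -55, 0], [200, -10, -64], 0.4],
    [[0, -55, 0], [200, -10, -64], 0.4],
    [[0, -55, 0], [200, -10, -64], 0.4],
    [[0, -55, 0], [200, -10, -64], 0.4],
    [[0, -55, 0], [200, -10, -64], 0.4],
    [[0, -55, 0], [200, -10, -64], 0.4],
    [[0, -55, 0], [200, -10, -64], 0.4],
  ],
)

```text
time: 6.25
eef_pos: [0.5161, -0.0367, 0.2208]
tcp_rot: [0.656, -0.266, 0.262, -0.656]
contact_force: [0.3, -0.2, 0.3]
opening: 0.6
```

```bash
python3 - <<'E'
from h import *
plan([.4238,-.2225,.22],7.2)
L=load('w5')
p=L['p']; m=((p.min(2)>110).astype(np.uint8)); n,l,s,c=cv2.connectedComponentsWithStats(m)
for i in range(1,n):
    if 60<s[i,4]<2500 and 200<c[i,0]<340: print(s[i],c[i],ray(L,*c[i],.061))
E
```

```text
t 6.25 tcp [ 0.5161 -0.0367  0.2208] q [-0.267 -0.053  1.968  0.     1.231  0.498] jaw deg -43.84 F [ 0.27 -0.24  0.32] open 0.6
tool y [-0.0043  0.0012 -1.    ]
shift mm [  62.1    1.  -198. ] turn deg [ 1.000e-02 -5.104e+01 -2.700e-01]
[260  72  13  14 155] [265.75483871  78.56129032] [0.73435486 0.17687201 0.061     ]
[268 154  18  11 115] [278.36521739 158.43478261] [0.67331672 0.17892145 0.061     ]
[219 172  19  18 327] [228.08256881 180.48623853] [0.66195952 0.2246377  0.061     ]
[305 172  18  18 324] [313.5 180.5] [0.65076092 0.15299782 0.061     ]
[ 244  198   46   45 1568] [266.57334184 220.4942602 ] [0.62252845 0.19951055 0.061     ]
[313 232  17  16 203] [321.34975369 239.93103448] [0.59730665 0.1546481  0.061     ]
[227 256  18  16 224] [235.16071429 263.83482143] [0.58668675 0.23639359 0.061     ]
[306 257  17  15 223] [313.22421525 263.2690583 ] [0.57620599 0.16550426 0.061     ]
```

step_arm(
  rows=[
    [[0, -51, 0], [62, 1, -198], 0.4],
    [[0, -51, 0], [62, 1, -198], 0.4],
    [[0, -51, 0], [62, 1, -198], 0.4],
    [[0, -51, 0], [62, 1, -198], 0.4],
    [[0, -51, 0], [62, 1, -198], 0.4],
    [[0, -51, 0], [62, 1, -198], 0.4],
    [[0, -51, 0], [62, 1, -198], 0.4],
    [[0, -51, 0], [62, 1, -198], 0.4],
    [[0, -51, 0], [62, 1, -198], 0.4],
  ],
)

```text
time: 7.0
eef_pos: [0.4241, -0.2221, 0.2206]
tcp_rot: [-0.705, -0.042, 0.044, 0.707]
contact_force: [-0.5, -0.5, -1.2]
opening: 0.602
```

```bash
python3 - <<'E'
from h import *
plan([.4238,-.2225,.085],7.2)
snap('wrist','w6')
L=load('w6'); P=cloud(L,L['d']); Z=P[...,2]
for lo,hi in [(.129,.139),(.057,.063)]:
    m=(Z>lo)&(Z<hi)&(L['d']>.05)&(abs(P[...,0]-.424)<.06)&(abs(P[...,1]+.222)<.06); pts=P[m]; print(m.sum(),pts.mean(0)); print(cv2.minAreaRect((pts[:,:2]*1000).astype(np.float32)))
snap('side','s2'); snap('top','t2')
E
```

```text
t 7.0 tcp [ 0.4241 -0.2221  0.2206] q [-0.695 -0.147  2.054  0.     1.237 -0.817] jaw deg 6.98 F [-0.53 -0.53 -1.17] open 0.602
tool y [-0.0025  0.0022 -1.    ]
shift mm [ -0.  135.6  -0.7] turn deg [-0.14 -0.22 -0.13]
1696 [ 0.42395184 -0.22198992  0.13511703]
((423.89715576171875, -223.325927734375), (25.69591522216797, 33.78327178955078), 7.916057109832764)
4500 [ 0.42385348 -0.21714096  0.06116615]
((424.4058837890625, -223.90847778320312), (76.17394256591797, 70.52114868164062), 21.730939865112305)
```

View pics/w6.png

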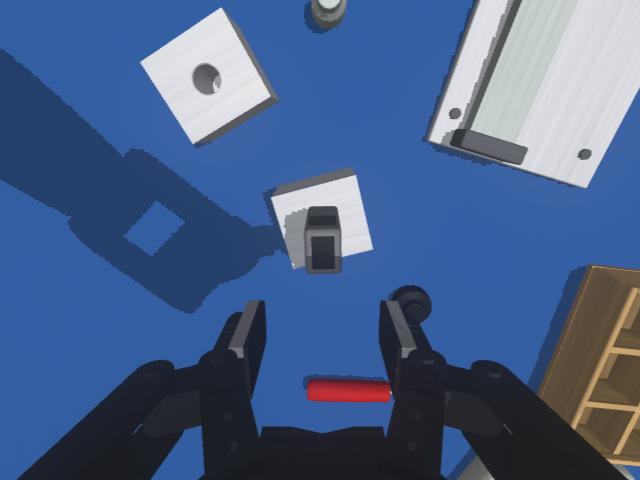

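step_arm(
  rows=[
    [[0, 0.3, 0], [0, 25, 0.5], 0.4],
    [[0, 0.3, 0], [0, 50, 0.5], 0.4],
    [[0, 0.3, 0], [0, 60, 0.5], 0.4],
    [[0, 0.3, 0], [0, 60, 0.5], 0.4],
  ],
)

```text
time: 7.48
eef_pos: [0.4232, -0.2198, 0.1589]
tcp_rot: [-0.704, -0.04, 0.044, 0.708]
contact_force: [0.6, -0.3, -0.0]
opening: 0.599
```

```bash
python3 - <<'E'
from h import *
plan([.4239,-.2228,.085],7.5)
E
```

```text
t 7.4833 tcp [ 0.4232 -0.2198  0.1589] q [-0.692 -0.08   2.113 -0.     1.116 -0.81 ] jaw deg 6.77 F [ 0.63 -0.29 -0.02] open 0.599
tool y [-0.0056  0.0046 -1.    ]
shift mm [ 0.7 73.9 -3.5] turn deg [-0.3  -0.73 -0.28]
```

step_arm(
  rows=[
    [[-0.3, -0.7, -0.3], [0.7, 25, -3], 0.4],
    [[-0.3, -0.7, -0.3], [0.7, 50, -3], 0.4],
    [[-0.3, -0.7, -0.3], [0.7, 70, -3], 0.4],
    [[-0.3, -0.7, -0.3], [0.7, 70, -3], 0.4],
    [[-0.3, -0.7, -0.3], [0.7, 70, -3], 0.4],
    [[-0.3, -0.7, -0.3], [0.7, 70, -3], 0.4],
  ],
)

```text
time: 7.98
eef_pos: [0.4272, -0.2254, 0.0943]
tcp_rot: [0.708, 0.049, -0.044, -0.703]
contact_force: [0.8, 0.1, 0.0]
opening: 0.603
```

```bash
python3 - <<'E'
from h import *
plan([.4239,-.2228,.088],7.5)
snap('wrist','w7')
E
```

```text
t 7.9833 tcp [ 0.4272 -0.2254  0.0943] q [-0.696  0.019  2.151  0.     0.962 -0.827] jaw deg 7.51 F [0.84 0.13 0.05] open 0.603
tool y [ 0.0082 -0.0065 -0.9999]
shift mm [-2.9  6.3  3. ] turn deg [0.43 0.01 0.42]
```

View pics/w7.png

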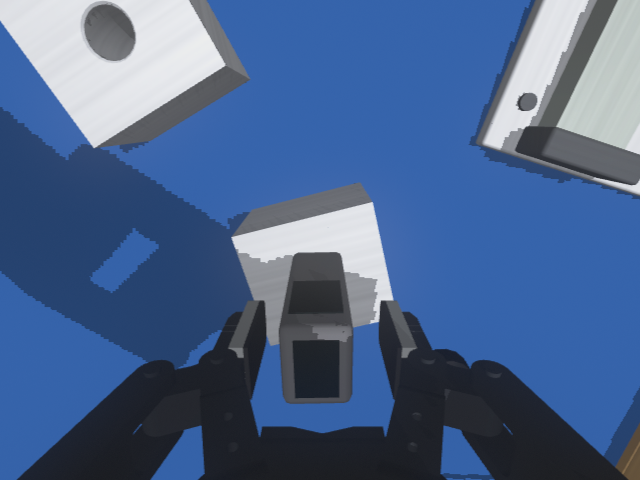

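step_arm(
  rows=[
    [[0, 0, 0], [0, 0, 0], 0.4],
    [[0, 0, 0], [0, 0, 0], 0.4],
    [[0, 0, 0], [0, 0, 0], 0.4],
  ],
)

```text
time: 8.28
eef_pos: [0.4265, -0.225, 0.0934]
tcp_rot: [0.708, 0.049, -0.044, -0.703]
contact_force: [-0.5, 0.3, -0.1]
opening: 0.6
```

```bash
python3 - <<'E'
from h import *
plan([.4239,-.2228,.088],7.5)
E
```

```text
t 8.2833 tcp [ 0.4265 -0.225   0.0934] q [-0.696  0.019  2.152  0.     0.961 -0.828] jaw deg 7.52 F [-0.47  0.35 -0.09] open 0.6
tool y [ 0.0074 -0.0058 -1.    ]
shift mm [-2.3  5.4  2.5] turn deg [0.39 0.01 0.37]
```

step_arm(
  rows=[
    [[0.4, 0, 0.4], [-2.3, 5, 2.5], 0.4],
    [[0.4, 0, 0.4], [-2.3, 5, 2.5], 0.4],
    [[0.4, 0, 0.4], [-2.3, 5, 2.5], 0.4],
    [[0.4, 0, 0.4], [-2.3, 5, 2.5], 0.4],
    [[0.4, 0, 0.4], [-2.3, 5, 2.5], 0.4],
  ],
)

```text
time: 8.7
eef_pos: [0.4233, -0.2224, 0.0872]
tcp_rot: [-0.705, -0.046, 0.047, 0.706]
contact_force: [-0.6, -0.5, 0.6]
opening: 0.598
```

```bash
python3 - <<'E'
from h import *
plan([.4239,-.2228,.088],7.5)
E
```

```text
t 8.7 tcp [ 0.4233 -0.2224  0.0872] q [-0.696  0.027  2.158 -0.     0.96  -0.827] jaw deg 7.52 F [-0.61 -0.52  0.59] open 0.598
tool y [-0.0021  0.0016 -1.    ]
shift mm [ 0.5 -0.8 -0.5] turn deg [-0.11  0.02 -0.11]
```

Well aligned with the gauge, so I'll close on it.

step_arm(
  rows=[
    [[0, 0, 0], [0.5, 0, 0], 0.8],
    [[0, 0, 0], [0.5, 0, 0], 0.8],
    [[0, 0, 0], [0.5, 0, 0], 0.8],
    [[0, 0, 0], [0.5, 0, 0], 0.8],
    [[0, 0, 0], [0.5, 0, 0], 0.8],
    [[0, 0, 0], [0.5, 0, 0], 0.8],
  ],
  newtons=40,
)

```text
time: 9.2
eef_pos: [0.4241, -0.2224, 0.0874]
tcp_rot: [-0.705, -0.046, 0.047, 0.706]
contact_force: [1.0, -0.4, 0.5]
opening: 0.299
```

```bash
python3 - <<'E'
from h import *
plan([.4239,-.2228,.18],7.5)
E
```

```text
t 9.2 tcp [ 0.4241 -0.2224  0.0874] q [-0.695  0.028  2.156 -0.     0.959 -0.826] jaw deg 7.51 F [ 1.   -0.35  0.46] open 0.299
tool y [-0.0014  0.0012 -1.    ]
shift mm [ -0.3 -92.6  -0.2] turn deg [-0.08  0.01 -0.07]
```

step_arm(
  rows=[
    [[0, 0, 0], [0, -10, 0], 0.8],
    [[0, 0, 0], [0, -25, 0], 0.8],
    [[0, 0, 0], [0, -45, 0], 0.8],
    [[0, 0, 0], [0, -65, 0], 0.8],
    [[0, 0, 0], [0, -85, 0], 0.8],
    [[0, 0, 0], [0, -105, 0], 0.8],
    [[0, 0, 0], [0, -115, 0], 0.8],
    [[0, 0, 0], [0, -115, 0], 0.8],
    [[0, 0, 0], [0, -115, 0], 0.8],
  ],
)

```text
time: 9.95
eef_pos: [0.4239, -0.2224, 0.2023]
tcp_rot: [-0.705, -0.046, 0.047, 0.706]
contact_force: [-0.8, 0.1, -1.9]
opening: 0.303
```

```bash
python3 - <<'E'
from h import *
plan([.5868,.2366,.2],7.5)
plan([.5868,.2366,.2],81-90)
snap('wrist','w8'); p,d,c=snap('side','s3')
E
```

```text
t 9.95 tcp [ 0.4239 -0.2224  0.2023] q [-0.695 -0.129  2.073 -0.     1.2   -0.827] jaw deg 7.52 F [-0.79  0.09 -1.95] open 0.303
tool y [-0.0018  0.0012 -1.    ]
shift mm [221.5   2.6 433.8] turn deg [-0.08  0.02 -0.1 ]
t 9.95 tcp [ 0.4239 -0.2224  0.2023] q [-0.695 -0.129  2.073 -0.     1.2   -0.827] jaw deg 7.52 F [-0.79  0.09 -1.95] open 0.303
tool y [-0.0018  0.0012 -1.    ]
shift mm [221.5   2.6 433.8] turn deg [-0.07 16.52 -0.11]
```

View pics/w8.png

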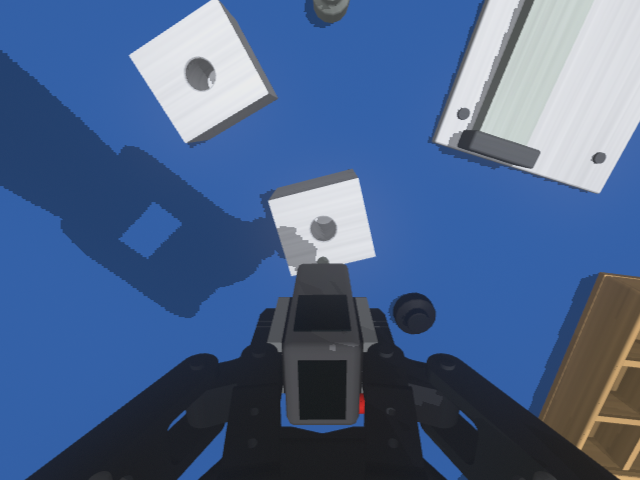

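View pics/s3.png

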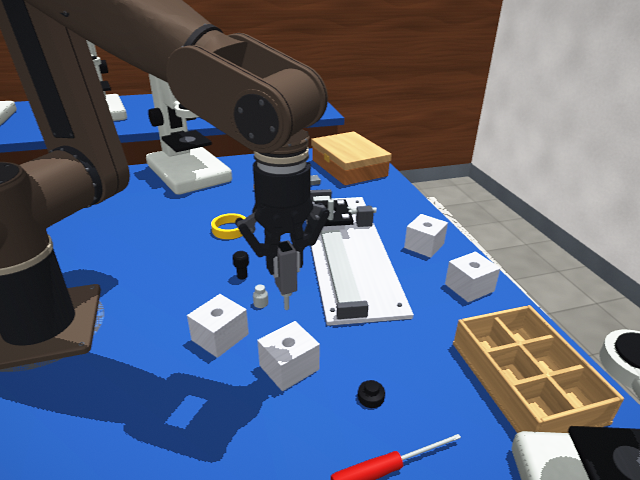

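```bash
python3 - <<'E'
from h import *
L=load('w8'); p=L['p']; P=cloud(L,L['d'])
# stand top: mask, corners
m=(p.min(2)>120).astype(np.uint8); n,l,s,c=cv2.connectedComponentsWithStats(m)
# hole dark region
g=p.mean(2); sub=((g<130)&(p[...,2].astype(int)-p[...,0]<30)).astype(np.uint8); sub[:205]=0; sub[252:]=0; sub[:,:305]=0; sub[:,345:]=0
n,l,s,c=cv2.connectedComponentsWithStats(sub); 
for i in range(1,n): print(s[i],c[i],ray(L,*c[i],.06))
a=cv2.resize(p[190:290,260:390,::-1],None,fx=5,fy=5,interpolation=2); cv2.imwrite('pics/c4.png',a)
E
```

```text
[311 220  25  21 387] [323.11886305 230.28940568] [ 0.42448262 -0.22550672  0.06      ]
```

View pics/c4.png

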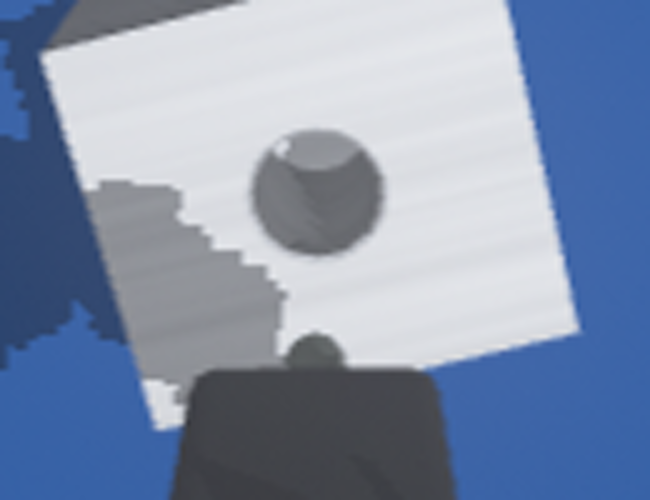

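step_arm(
  rows=[
    [[0, 0, 0], [110, 1, 217], 0.8],
    [[0, 0, 0], [110, 1, 217], 0.8],
    [[0, 0, 0], [110, 1, 217], 0.8],
    [[0, 0, 0], [110, 1, 217], 0.8],
    [[0, 0, 0], [110, 1, 217], 0.8],
    [[0, 0, 0], [110, 1, 217], 0.8],
    [[0, 0, 0], [110, 1, 217], 0.8],
    [[0, 0, 0], [110, 1, 217], 0.8],
    [[0, 0, 0], [110, 1, 217], 0.8],
  ],
)

```text
time: 10.8
eef_pos: [0.5039, 0.007, 0.2]
tcp_rot: [-0.705, -0.045, 0.048, 0.706]
contact_force: [0.3, 0.4, -1.5]
opening: 0.3
```

```bash
python3 - <<'E'
from h import *
plan([.5868,.2366,.2],7.5)
E
```

```text
t 10.8 tcp [0.5039 0.007  0.2   ] q [-1.880e-01 -6.400e-02  2.018e+00  1.000e-03  1.193e+00 -3.200e-01] jaw deg 7.56 F [ 0.26  0.42 -1.46] open 0.3
tool y [-0.005   0.0014 -1.    ]
shift mm [ 1.124e+02 -1.000e-01  2.167e+02] turn deg [-0.12  0.06 -0.27]
```

step_arm(
  rows=[
    [[0, 0, 0], [112, 0, 216], 0.8],
    [[0, 0, 0], [112, 0, 216], 0.8],
    [[0, 0, 0], [112, 0, 216], 0.8],
    [[0, 0, 0], [112, 0, 216], 0.8],
    [[0, 0, 0], [112, 0, 216], 0.8],
    [[0, 0, 0], [112, 0, 216], 0.8],
    [[0, 0, 0], [112, 0, 216], 0.8],
    [[0, 0, 0], [112, 0, 216], 0.8],
    [[0, 0, 0], [112, 0, 216], 0.8],
    [[0, 0, 0], [112, 0, 216], 0.8],
  ],
)

```text
time: 11.63
eef_pos: [0.5874, 0.2338, 0.2011]
tcp_rot: [-0.705, -0.044, 0.047, 0.706]
contact_force: [-0.9, -0.8, -1.7]
opening: 0.299
```

```bash
python3 - <<'E'
from h import *
print(ray(load('w8'),323.5,228.3,.06))
plan([.5868,.2366,.2],7.5)
p,d,c=snap('wrist','w9')
cv2.imwrite('pics/c5.png',cv2.resize(p[150:290,240:420,::-1],None,fx=4,fy=4,interpolation=2))
E
```

```text
[ 0.42457089 -0.22371671  0.06      ]
t 11.6333 tcp [0.5874 0.2338 0.2011] q [0.218 0.22  1.713 0.002 1.211 0.089] jaw deg 7.37 F [-0.85 -0.75 -1.72] open 0.299
tool y [-3.2e-03  8.0e-04 -1.0e+00]
shift mm [-0.2  1.1  2.9] turn deg [-0.07 -0.13 -0.17]
```

View pics/c5.png

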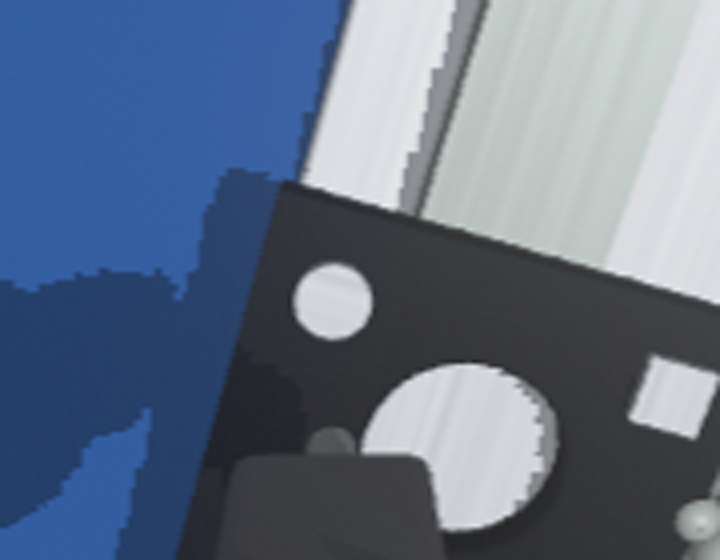

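```bash
python3 - <<'E'
from h import *
L=load('w9'); print(ray(L,323.1,225.1,.061))
s=ctrl.get_state(); print(s['eef_pos'])
M=Rn.from_quat(s['tcp_rot']).as_matrix()
# tip location (TCP frame) in image
for z in (68,71.4,75): 
    X=s['eef_pos']+M@np.array([0,z,-.8])/1000; print(z,X,proj(L,X))
    print(proj(load('w8'),np.array([.4239,-.2224,.2023])+M@np.array([0,z,-.8])/1000))
plan([.5868,.2360,.17],7.5)
E
```

```text
[0.58703265 0.23580886 0.061     ]
[0.58742628 0.23386352 0.2013338 ]
68 [0.58734196 0.23313923 0.133333  ] [323.14153693 260.07570513]
[322.85277749 260.03097954]
71.4 [0.58733262 0.23314269 0.12993302] [323.12283902 258.14588456]
[322.83089881 258.10509855]
75 [0.58732272 0.23314635 0.12633303] [323.10360059 256.16027577]
[322.80838702 256.12348661]
t 11.6833 tcp [0.5874 0.2339 0.2013] q [0.218 0.22  1.713 0.002 1.211 0.089] jaw deg 7.37 F [-0.26  0.16 -1.43] open 0.298
tool y [-0.0027  0.001  -1.    ]
shift mm [-0.3 31.3  2.2] turn deg [-0.08 -0.13 -0.15]
```

step_arm(
  rows=[
    [[0, 0, 0], [-0.4, 20, 3], 0.8],
    [[0, 0, 0], [-0.4, 40, 3], 0.8],
    [[0, 0, 0], [-0.4, 50, 3], 0.8],
    [[0, 0, 0], [-0.4, 54, 3], 0.8],
    [[0, 0, 0], [-0.4, 54, 3], 0.8],
    [[0, 0, 0], [-0.4, 54, 3], 0.8],
    [[0, 0, 0], [-0.4, 54, 3], 0.8],
  ],
)

```text
time: 12.27
eef_pos: [0.5876, 0.2388, 0.1492]
tcp_rot: [-0.705, -0.046, 0.046, 0.706]
contact_force: [0.7, -0.0, -0.7]
opening: 0.299
```

```bash
python3 - <<'E'
from h import *
plan([.587,.2369,.1324],7.5)
p,d,c=snap('wrist','w10')
cv2.imwrite('pics/c6.png',cv2.resize(p[190:290,260:390,::-1],None,fx=5,fy=5,interpolation=2))
p,d,c=snap('side','s4')
cv2.imwrite('pics/c7.png',cv2.resize(p[130:260,270:430,::-1],None,fx=4.5,fy=4.5,interpolation=2))
E
```

```text
t 12.2667 tcp [0.5876 0.2388 0.1492] q [0.225 0.274 1.749 0.002 1.118 0.094] jaw deg 7.5 F [ 0.68 -0.03 -0.74] open 0.299
tool y [ 5.e-04  2.e-03 -1.e+00]
shift mm [-0.8 16.8 -1.8] turn deg [-0.11 -0.    0.04]
```

View pics/c6.png

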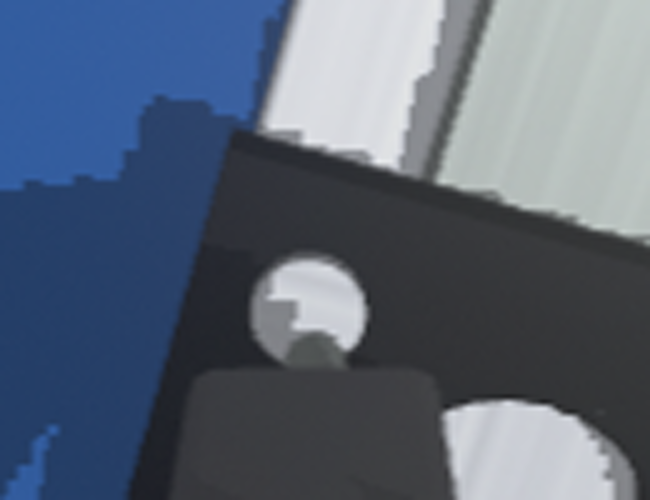

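View pics/c7.png

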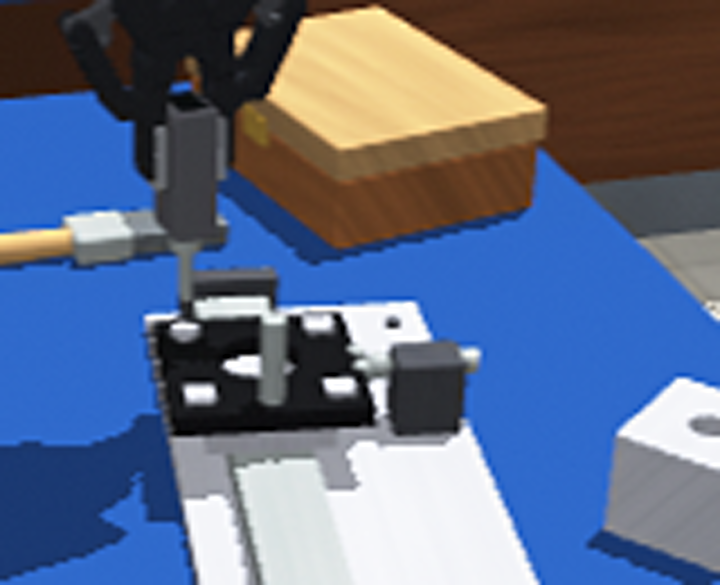

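```bash
python3 - <<'E'
from h import *
L=load('w10'); S=ray(L,321.8,252.4,.061); print(S, ray(load('s4'),270+184/4.5,130+330/4.5,.061))
s=ctrl.get_state(); M=Rn.from_quat(s['tcp_rot']).as_matrix(); 
X=s['eef_pos']+M@np.array([0,71.4,-.6])/1000; print('tip',X,proj(L,X),'side tip px', (proj(load('s4'),X)-[270,130])*4.5, (proj(load('s4'),S)-[270,130])*4.5)
plan([S[0],S[1]+.0006,.1344],7.5)
E
```

```text
[0.5872376  0.23579058 0.061     ] [0.58787762 0.23246101 0.061     ]
tip [0.5875565  0.2385038  0.07775455] [322.84976926 257.54589568] side tip px [180.65314346 298.57777083] [181.34499828 327.43348432]
t 12.3667 tcp [0.5874 0.239  0.1492] q [0.226 0.274 1.749 0.002 1.118 0.094] jaw deg 7.51 F [ 0.48 -0.39 -1.66] open 0.298
tool y [ 4.e-04  2.e-03 -1.e+00]
shift mm [-0.6 14.8 -2.5] turn deg [-0.11  0.01  0.04]
```

step_arm(
  rows=[
    [[-0.1, 0, 0], [-0.5, 4, -2.5], 0.8],
    [[-0.1, 0, 0], [-0.5, 8, -2.5], 0.8],
    [[-0.1, 0, 0], [-0.5, 11, -2.5], 0.8],
    [[-0.1, 0, 0], [-0.5, 11, -2.5], 0.8],
    [[-0.1, 0, 0], [-0.5, 11, -2.5], 0.8],
    [[-0.1, 0, 0], [-0.5, 11, -2.5], 0.8],
  ],
)

```text
time: 12.87
eef_pos: [0.5864, 0.2363, 0.1365]
tcp_rot: [0.706, 0.046, -0.047, -0.706]
contact_force: [0.8, -0.3, -1.8]
opening: 0.298
```

```bash
python3 - <<'E'
from h import *
plan([.5871,.2365,.1324],7.5)
p,d,c=snap('wrist','w11')
cv2.imwrite('pics/c8.png',cv2.resize(p[190:290,260:390,::-1],None,fx=5,fy=5,interpolation=2))
L=load('w11')
s=ctrl.get_state(); print(s['contact_force'],s['eef_pos']);M=Rn.from_quat(s['tcp_rot']).as_matrix(); 
X=s['eef_pos']+M@np.array([0,71.4,-.6])/1000; print('tip',X,(proj(L,X)-[260,190])*5, 'spot px', (proj(L,[.5871,.2359,.061])-[260,190])*5)
E
```

```text
t 12.8667 tcp [0.5864 0.2363 0.1365] q [0.223 0.285 1.76  0.    1.099 0.091] jaw deg 7.52 F [ 0.81 -0.26 -1.83] open 0.298
tool y [-1.9e-03 -3.0e-04 -1.0e+00]
shift mm [0.7 4.1 0.1] turn deg [ 0.    0.02 -0.11]
[-0.02990348 -0.35301671 -1.62694936] [0.58652583 0.23636628 0.13671486]
tip [0.58648665 0.23575607 0.06531496] [316.04624495 339.67901843] spot px [320.66677074 327.40094738]
```

View pics/c8.png

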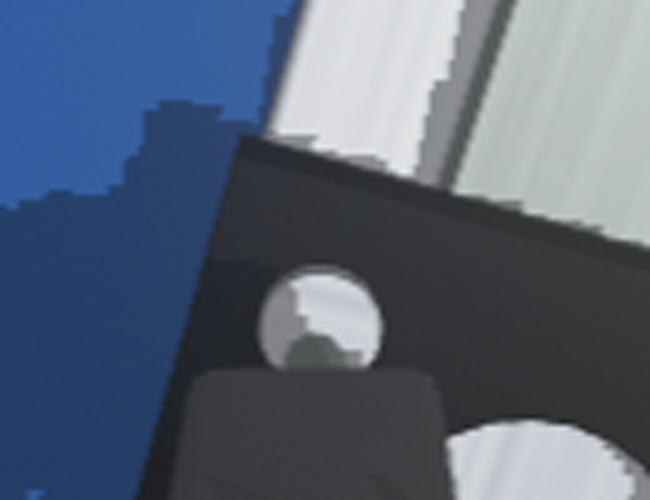

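step_arm(
  rows=[
    [[0, 0, -0.1], [0.7, 1.5, 0], 0.8],
    [[0, 0, -0.1], [0.7, 3, 0], 0.8],
    [[0, 0, -0.1], [0.7, 4.5, 0], 0.8],
    [[0, 0, -0.1], [0.7, 6, 0], 0.8],
    [[0, 0, -0.1], [0.7, 6, 0], 0.8],
    [[0, 0, -0.1], [0.7, 6, 0], 0.8],
  ],
)

```text
time: 13.42
eef_pos: [0.5873, 0.2364, 0.1309]
tcp_rot: [-0.706, -0.046, 0.046, 0.706]
contact_force: [0.3, 0.1, -0.4]
opening: 0.297
```

```bash
python3 - <<'E'
from h import *
import time
plan([.5871,.2365,.1264],7.5)
F=[]
for i in range(3):
    viewer.read_camera('side'); s=ctrl.get_state(); F.append(s['contact_force']); 
print(np.mean(F,0),s['eef_pos'])
E
```

```text
t 13.4167 tcp [0.5873 0.2364 0.1309] q [ 0.223  0.292  1.762 -0.     1.087  0.092] jaw deg 7.51 F [ 0.28  0.1  -0.36] open 0.297
tool y [ 2.e-04  0.e+00 -1.e+00]
shift mm [-0.1  4.5  0.1] turn deg [-0.    0.01  0.01]
[-0.42694364 -0.28233907 -0.71937012] [0.58725318 0.23644286 0.13091768]
```

step_arm(
  rows=[
    [[0, 0, 0], [0, 1, 0], 0.8],
    [[0, 0, 0], [0, 2, 0], 0.8],
    [[0, 0, 0], [0, 3, 0], 0.8],
    [[0, 0, 0], [0, 4, 0], 0.8],
    [[0, 0, 0], [0, 4, 0], 0.8],
    [[0, 0, 0], [0, 4, 0], 0.8],
  ],
)

```text
time: 14.07
eef_pos: [0.5873, 0.2364, 0.1269]
tcp_rot: [-0.706, -0.046, 0.046, 0.706]
contact_force: [-1.1, -1.0, 1.5]
opening: 0.301
```

```bash
python3 - <<'E'
from h import *
plan([.5871,.2365,.1264],7.5)
F=[]
for i in range(12):
    viewer.read_camera('side'); s=ctrl.get_state(); F.append(s['contact_force']); 
F=np.array(F); print(F.mean(0),F.std(0),s['eef_pos'])
E
```

```text
t 14.0667 tcp [0.5873 0.2364 0.1269] q [ 0.223  0.297  1.764 -0.     1.08   0.092] jaw deg 7.52 F [-1.13 -0.98  1.46] open 0.301
tool y [ 4.e-04  1.e-04 -1.e+00]
shift mm [-0.2  0.5  0.1] turn deg [-0.    0.02  0.02]
[ 0.12291791 -0.03119169  1.61865904] [0.52849269 0.45775562 0.54304319] [0.58726547 0.23639454 0.12674227]
```

The force reads 1.62 N plus about 1.55 N of gauge weight, so roughly 3.2 N and 5.9 mm in. Geometry gives 5.6 mm. A last look before handing in.

```bash
python3 - <<'E'
from h import *
p,d,c=snap('wrist','w12')
q,d,c=snap('side','s5')
o=cv2.resize(q[130:260,270:430,::-1],(640,520),interpolation=2)
cv2.imwrite('pics/c9.png',o)
E
```

```text
(no output)
```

View pics/w12.png

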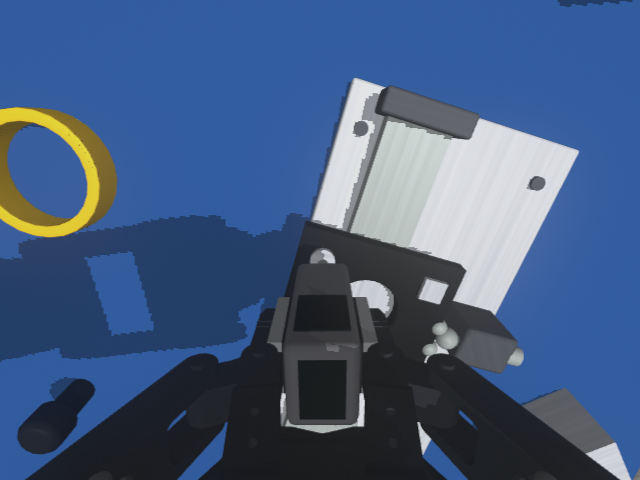

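View pics/c9.png

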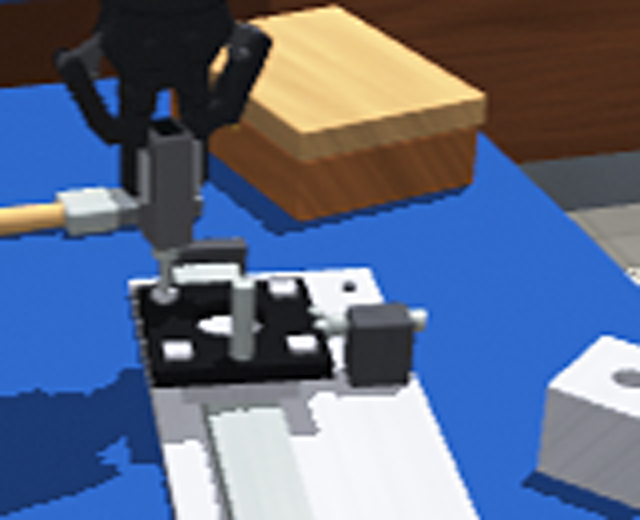

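The tip is on the round pad at (165,294) in the side crop. The roller at (447,338) in the wrist view is between the ridges, and the gauge sits in the fingers as it did just after the lift.

```bash
python3 -c "
from h import *
s=ctrl.get_state(); print(s['time'],s['eef_pos'],s['contact_force'],s['opening']); print(ctrl.sign_off())"
```

```text
14.7667 [0.58722427 0.23639465 0.12669849] [ 0.31805308 -0.49235597  1.02483682] 0.3001724315005305
the job is handed in; nothing more can be done
None
```

The job is handed in at 14.8 s of the 61 s allowed; no verdict was reported. I slid the carrier by its push post until the roller clicked in, then lifted the gauge from the rightmost stand. I finished holding it upright on the round pad.

What the last checks showed:
- **Detent:** the roller sits between the two ridges in the last wrist picture.
- **Position and grip:** just before contact the tip was within about 1 mm of the pad's middle, corrected after. The gauge is upright to better than 0.1° and has not slipped in the fingers.
- **Plunger:** the averaged force, about 3.2 N after adding the gauge's weight, gives about 5.9 mm in. The tool height gives about 5.7 mm.

**Disagreements:**
- The last single force reading was lower, at 2.6 N (about 4.6 mm), within the sensor's noise of about 0.5 N.
- A single side-view fix put the pad 3 mm off the wrist-camera fixes; I went with the wrist camera.
- Closing on the post also nudged the carrier about 5 mm backwards. I re-measured and allowed for that before sliding it.

I did not touch any of the other things on the bench.

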